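Refill the cup shaker and lock its hold-down

ROBOT

A 7-joint arm with a two-finger parallel gripper is mounted at the origin on the work surface; the furniture and walls round the work are solid. World frame = base frame: x ahead of the robot, y to its left, z up, the work surface at z = 0. Lengths are in m, angles in rad, forces in N, time in s.
With the tool pointing down it reaches from about 0.35 to 0.9 m from the base axis. Payload 19.9 kg.
Tool frame: the origin (TCP) lies at the very end of the fingers, on their centre line; the grasp point (between the pads) lies 19 mm behind it; z points along the fingers, y is the line along which they close (so a half turn about z gives the same grasp; the last joint's range is limited). The gripper opens to 85 mm and grips with 20 to 120 N. Pads are 22 mm wide; open, the fingers measure 114 mm over their backs; the gripper's body (76 mm by 85 mm) begins 54 mm behind the grasp point. The pads swing forward as they close: fully open they stand 13 mm farther back than shut.
Start: joints at [-1.317, 0.417, -0.01, 1.614, 0.005, 1.111, -0.053], TCP at [0.182, 0.598, 0.231] pointing down, gripper open.
Joint ranges: [-2.81, 2.81], [-0.39, 2.02], [-1.27, 1.25], [0.06, 2.57], [-1.19, 4.33], [0.19, 2], [-2.82, 2.82]. Speed limits (rad/s): [1.89, 1.89, 2.39, 2.39, 3.01, 3.01, 3.01].

INTERFACE

Orientations are given as a unit quaternion [w, x, y, z].
In Python, from cell import arm gives the robot as it stands.
- The arm moves only by the tool servo_tool, never from a script. Its argument "rows" is a list of rows, each an object with "translation": the shift along the tool's x, y, z in cm, a list of three; "twist": the turn about the tool's z in degrees; "claw": the opening, from -1 (shut) to 1 (fully open). A call has 1 to 8 rows; each row is the pose to reach, as a shift and turn from the pose commanded when the call began, along the tool's axes at that moment; what a row does not reach only later rows make up. A row lasts 1/8 s, in which the tool goes at most 62.5 mm and 10.7 degrees, less where a joint would pass 70% of its speed; a pose out of reach is approached as far as the arm can. A call with a gripper value outside its range is refused whole. The fingers move at their own pace and stop on an object; "squeeze" is the grip in N (left out, the last holds). Time passes only in rows, so rows that repeat a pose let the fingers close. It gives the time, the measured TCP pose, the force, the opening and the grip force at its end, in the units of the state.
- arm.get_state(): the state, without advancing time (a new reading comes with each control period).
- arm.grab_frame(name): name is "scene" or "top" or "wrist"; returns the picture (400x640x3 uint8, red, green, blue); there is no depth.
- arm.get_calibration(name): a dict with "camera_matrix" (3x3 intrinsics, pixels), "world_to_cam" (4x4, takes a point from world to camera coordinates); the wrist camera has in their place "mount" (4x4, takes a point from camera to tool coordinates, whose origin is the TCP and whose axes are the flange's). Camera axes: x right, y up, looking along -z (the intrinsics and any distortion apply to the point x, -y, -z); pixel columns grow to the right and rows downward; lengths in m; the calibration is good to about 2 mm. A picture is of the moment at which its call begins: read the wrist's pose just before it. get_calibration takes no time and is no camera call.
- arm.close_job(): hands the job in; it is judged then, once.
The state is a dict: "t": time; "joints": joint angles; "dq": joint speeds; "joint_torque": joint torques, N m; "ee_pos": TCP position; "tcp_rot": TCP orientation; "force": force on the tool from outside, world axes, zero at the start; "torque": the same for the moment, N m; "finger_gap": finger opening in m; "finger_force": force on a finger pad.
Only numpy, scipy, OpenCV 4.12 (cv2) and the standard library are available. Lean on these libraries where they do the work, as an engineer would, in place of code of your own. Each camera call takes 0.05 s, during which the arm holds its last target. There are 200 camera calls.

TASK

The cup shaker has one empty nest and must be full for its next run: squeeze the two orange tabs of its knob together and, keeping them squeezed, turn the blue hold-down star counter-clockwise (seen from above) to its open notch and let the tabs spring out there. Set the spare sealed cup from the bench upright in the empty nest without dropping it, then squeeze the tabs again and turn the star back over the cups until it is locked with both tabs out. Leave the two cups already in the shaker in their nests and do not disturb the tape measure, yellow screwdriver, spanner and empty clear cup on the bench.

Things in the scene. Friction and masses are not known exactly. Their poses are not given: they have to be found in the camera images.
- knob (a point): on the axis of the knob atop the blue three-armed hold-down star, 149 mm above the worktop, at the mid height of its two orange tabs. Its frame turns with the star: z up, y from tab to tab (tabs face +y and -y), x along the black knob body (54 x 26 mm, its top 16 mm above this point). The hub below, 74 mm across, tops out 27 mm under this point
- tab_a (a joint): inward travel in m of the tab on the knob's +y side, 0 sprung out, 0.010 fully in. The tab is an upright pad 30 mm wide, 26 mm high. Over both tabs: 60 mm at rest, 40 mm fully in. Spring 2.4 N at rest to 5.4 N fully in. Both tabs must be at least 6 mm in, and held in, for the star to turn; let go at a notch they spring out and lock it
- tab_b (a joint): the same for the tab on the knob's -y side
- hold_down (a joint): turn of star and knob in rad, positive counter-clockwise from above: 0 locked, an arm over each nest; 1.05 open, arms midway between the nests. Stops at -0.05 and 1.10; the tabs' teeth enter their notches within 0.09 of 0 and of 1.05, so a turn up to the stop meets the notch. Friction 0.04 N m
- shaker: the shaker, fixed: grey housing 170 x 170 mm under a three-lobed aluminium platform; origin on the worktop under the knob's axis, z up. The three nests stand 120 degrees apart, 82 mm from that axis, one of them along its +x. Star arms: 18 mm wide, 96 mm long from the axis, from 110 to 118 mm above the worktop (hub to 122 mm); knob top at 165 mm
- nest_0: white ring, one of three identical nests: 75 mm outside, 58 mm bore, 14 mm high; origin at the centre of its floor, 50 mm above the worktop. Any of the three may be the empty one (no cup stands in it). Fingers that close along the tangent of the nest circle keep the gripper clear of the knob
- nest_1: white ring, one of three identical nests: 75 mm outside, 58 mm bore, 14 mm high; origin at the centre of its floor, 50 mm above the worktop. Any of the three may be the empty one (no cup stands in it)
- nest_2: white ring, one of three identical nests: 75 mm outside, 58 mm bore, 14 mm high; origin at the centre of its floor, 50 mm above the worktop. Any of the three may be the empty one (no cup stands in it)
- cup_a: sealed sample cup with a blue film lid: tapered, 47 mm across at the foot, 69 mm at the rim 55 mm up, 57 mm high, 0.09 kg; origin at the centre of its underside, z up. It stands in a nest at the start and stays there
- cup_b: sealed sample cup with a blue film lid: tapered, 47 mm across at the foot, 69 mm at the rim 55 mm up, 57 mm high, 0.09 kg; origin at the centre of its underside, z up. It stands in a nest at the start and stays there
- cup_spare: sealed sample cup with a blue film lid: tapered, 47 mm across at the foot, 69 mm at the rim 55 mm up, 57 mm high, 0.09 kg; origin at the centre of its underside, z up. The spare: at the start it stands on the worktop to the left of the shaker. Seated in a nest it stands on the nest floor with 3 mm of play. Room is tightest towards the shaker: close the fingers along the worktop's x there
- tape_measure: yellow tape measure standing on the bench, 36 x 86 x 62 mm; origin at its underside; bystander
- yellow_driver: screwdriver with a yellow handle lying on the bench, 173 mm long; bystander
- spanner: steel combination spanner lying on the bench, 198 mm long, 8 mm high; bystander
- empty_cup: empty clear plastic cup standing on the bench, 96 mm across, 86 mm high; bystander
Not all that is in view belongs to the job. What is shaped like the cup_a but green or pink is not meant.

How it is judged:
By the outcome, as a careful person would: the job done as asked, in the order asked, and still so for the second after the job is handed in, with the robot touching nothing.
It also fails if it takes over 58 s, if anything falls off the work surface, if the arm or the gripper's body presses on something with over 40 N, if the wrist force passes 120 N, or if a joint passes its speed limit or range.

## Working session

There is one attempt and no reset: what is moved stays moved. The work goes in short steps, Python scripts to look and compute and a tool call to move; the robot and the scene stay as the last step left them, time stands still between calls to the robot, and variables do not carry over. Pictures are saved under pics/ and viewed, at most 10 in all, crops included, and the job is handed in when it is done.

Besides the shell and the picture viewer there is one more tool, called after ">>>" as name([rows], argument=value, ...), one row to a line, values as JSON. servo_tool: Moves the arm, as the interface text tells. Its arguments: {"type":"object","properties":{"rows":{"type":"array","items":{"type":"object","properties":{"translation":{"type":"array","items":{"type":"number"}},"twist":{"type":"number"},"claw":{"type":"number"}}}},"squeeze":{"type":"number"}},"required":["rows"]}

```bash
mkdir -p pics; cat > h.py <<'E'
import numpy as np, cv2
from cell import arm
def save(n,f,crop=None,s=1):
    im=arm.grab_frame(n)[:,:,::-1]
    cv2.imwrite('pics/'+f+'_full.png',im)
    if crop: im=im[crop[1]:crop[3],crop[0]:crop[2]]
    cv2.imwrite('pics/'+f+'.png',cv2.resize(im,None,fx=s,fy=s,interpolation=cv2.INTER_CUBIC))
def px2w(n,u,v,z):
    c=arm.get_calibration(n);K=np.array(c['camera_matrix'])
    if 'world_to_cam' in c: T=np.linalg.inv(np.array(c['world_to_cam']))
    else:
        from scipy.spatial.transform import Rotation as R
        s=arm.get_state();q=s['tcp_rot'];W=np.eye(4);W[:3,:3]=R.from_quat([q[1],q[2],q[3],q[0]]).as_matrix();W[:3,3]=s['ee_pos'];T=W@np.array(c['mount'])
    d=np.linalg.inv(K)@[u,v,1];d=T[:3,:3]@[d[0],-d[1],-d[2]];o=T[:3,3]
    return o+d*(z-o[2])/d[2]
E
python3 - <<'E'
from h import *
s=arm.get_state();print({k:np.round(v,3) for k,v in s.items()})
save('top','t0',None,1.25)
save('scene','s0',None,1.25)
for n in('top','wrist','scene'):print(arm.get_calibration(n))
E
```

```text
{'t': np.float64(0.0), 'joints': array([-1.317,  0.418, -0.01 ,  1.614,  0.005,  1.111, -0.053]), 'dq': array([-0.001, -0.   ,  0.001, -0.   ,  0.   , -0.001, -0.   ]), 'joint_torque': array([ 1.0000e-03, -8.6445e+01,  6.7900e-01, -4.3489e+01,  1.9000e-02,
        8.0000e-03,  0.0000e+00]), 'ee_pos': array([0.182, 0.598, 0.231]), 'tcp_rot': array([-0.   ,  0.147,  0.989, -0.001]), 'force': array([ 0.488, -0.555, -0.683]), 'torque': array([-0.051, -0.013,  0.02 ]), 'finger_force': np.float64(0.0), 'finger_gap': np.float64(0.085)}
{'camera_matrix': array([[451.14264253,   0.        , 314.18800307],
       [  0.        , 451.14264253, 199.70785379],
       [  0.        ,   0.        ,   1.        ]]), 'world_to_cam': array([[ 0.00786111, -0.99983671,  0.01627157,  0.07036214],
       [ 0.99542298,  0.00937419,  0.09510631, -0.46492206],
       [-0.09524331,  0.01544945,  0.99533413, -1.2808064 ],
       [ 0.        ,  0.        ,  0.        ,  1.        ]])}
{'camera_matrix': array([[314.27761082,   0.        , 316.38495096],
       [  0.        , 314.27761082, 196.56282883],
       [  0.        ,   0.        ,   1.        ]]), 'mount': array([[ 1.15677461e-03,  9.47496974e-01,  3.19762640e-01,
         8.12074084e-02],
       [ 9.99999296e-01, -1.18046298e-03, -1.19740992e-04,
        -1.64216903e-04],
       [ 2.64013731e-04,  3.19762553e-01, -9.47497673e-01,
        -1.42389355e-01],
       [ 0.00000000e+00,  0.00000000e+00,  0.00000000e+00,
         1.00000000e+00]])}
{'camera_matrix': array([[456.45746309,   0.        , 320.22236859],
       [  0.        , 456.45746309, 196.49134633],
       [  0.        ,   0.        ,   1.        ]]), 'world_to_cam': array([[ 0.54326318, -0.83938599, -0.01721255, -0.15593753],
       [ 0.49123844,  0.30117725,  0.81729863, -0.32775674],
       [-0.680845  , -0.45246372,  0.57595718, -0.84133875],
       [ 0.        ,  0.        ,  0.        ,  1.        ]])}
```

View pics/t0.png

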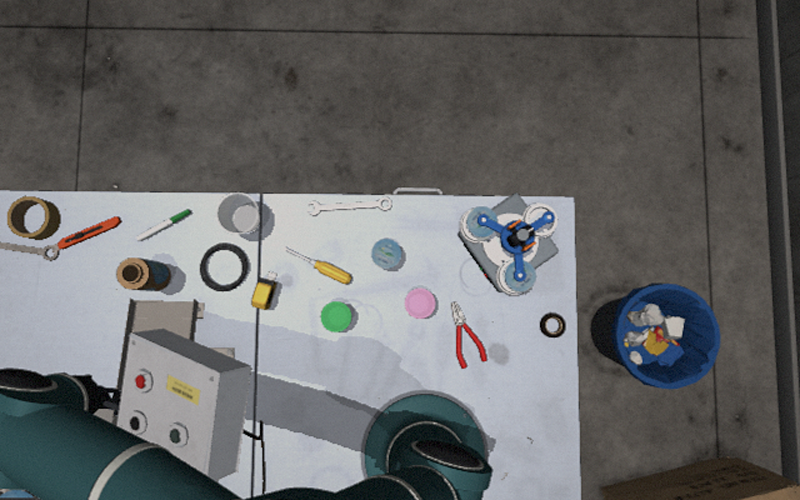

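View pics/s0.png

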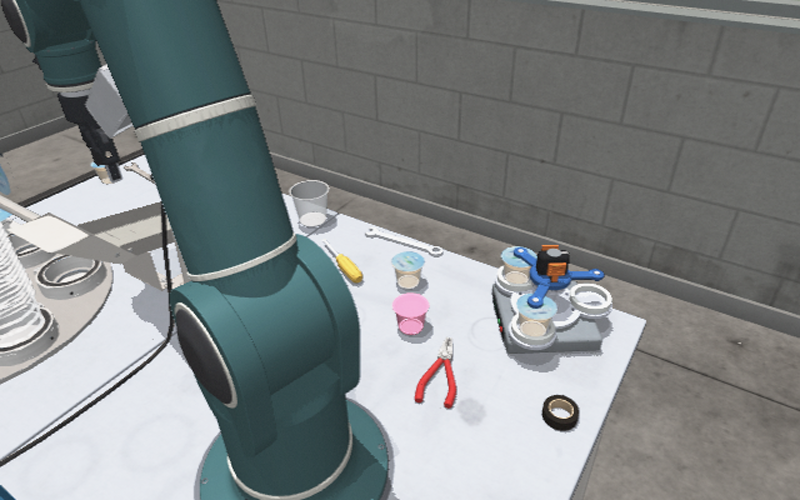

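The top view shows the shaker at about (517,243), the spare blue-lidded cup at (388,254) and the empty nest at (541,219). All of these are in 1.25x pixels. The pink and green cups are decoys. I'll enlarge the area to measure it.

```bash
python3 - <<'E'
from h import *
im=cv2.imread('pics/t0_full.png')[145:245,290:450]
cv2.imwrite('pics/c1.png',cv2.resize(im,None,fx=5,fy=5,interpolation=cv2.INTER_CUBIC))
E
```

```text
(no output)
```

View pics/c1.png

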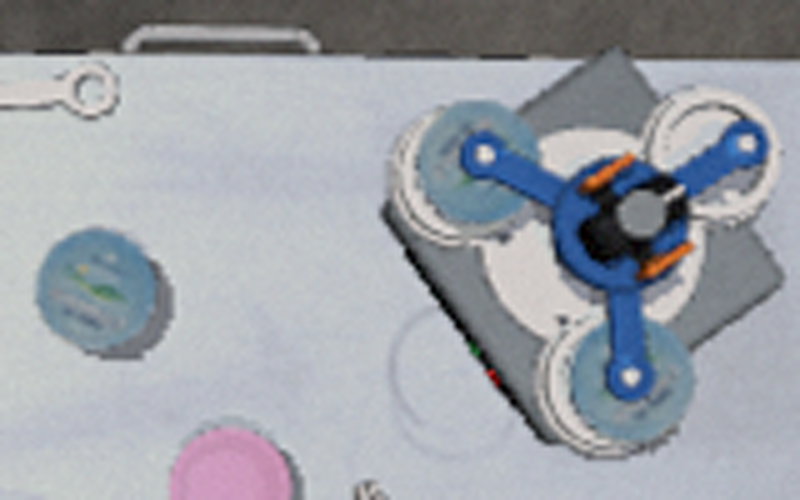

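The crop shows star-arm pins at (485,154), (746,144) and (630,377). The orange tabs are at (609,172) and (666,260), the empty nest at (712,155) and the spare's lid at (96,289).

```bash
python3 - <<'E'
from h import *
f=lambda u,v,z:px2w('top',290+u/5,145+v/5,z)
P=[f(485,154,.12),f(746,144,.12),f(630,377,.12)]
c=np.mean(P,0);print('pins',np.round(P,4),'c',c)
for p in P:print(np.degrees(np.arctan2(p[1]-c[1],p[0]-c[0])),np.hypot(*(p-c)[:2]))
a,b=f(609,172,.162),f(666,260,.162);print('tabs',a,b,(a+b)/2,np.degrees(np.arctan2(*(a-b)[1::-1])))
print('nest',f(712,155,.064),'spare',f(96,289,.057),'pink',f(231,480,.057))
# wrist cam pose for planning
print(arm.get_calibration('wrist')['mount'][:3,3])
E
```

```text
pins [[ 0.5213 -0.1194  0.12  ]
 [ 0.5282 -0.2604  0.12  ]
 [ 0.402  -0.196   0.12  ]] c [ 0.48383157 -0.19192518  0.12      ]
62.69937829474782 0.08166590513904771
-57.086694818217836 0.08162162881335416
-177.1668646418518 0.08190762893498493
tabs [ 0.50617334 -0.17630723  0.162     ] [ 0.46054953 -0.20530634  0.162     ] [ 0.48336144 -0.19080678  0.162     ] 32.44058990830224
nest [ 0.5305029  -0.25766631  0.064     ] spare [0.45206164 0.08885251 0.057     ] pink [0.34593091 0.01268857 0.057     ]
[ 0.08120741 -0.00016422 -0.14238936]
```

```bash
cat >> h.py <<'E'
from scipy.spatial.transform import Rotation as R
def go(x,y,z,ang):
    "ang: world angle of tool y, deg; prints shift in tool axes (cm), twist"
    s=arm.get_state();q=s['tcp_rot'];M=R.from_quat([q[1],q[2],q[3],q[0]]).as_matrix()
    a=np.degrees(np.arctan2(M[1,1],M[0,1]));tw=-((ang-a+180)%360-180)
    print('cm',np.round(100*M.T@(np.array([x,y,z])-s['ee_pos']),2),'twist',round(tw,1),'yang',round(a,1),'t',s['t'],'j7',round(s['joints'][6],2))
E
python3 - <<'E'
from h import *
for u,v,z in((130,330,.15),(248,360,.15),(130,300,.05),(248,360,.25)):print(px2w('top',u/1.25,v/1.25,z))
go(.45,.40,.30,32.8)
go(.47,-.17,.30,32.8)
E
```

```text
[0.28248603 0.61043478 0.15      ]
[0.22372172 0.36903407 0.15      ]
[0.34361021 0.65803834 0.05      ]
[0.23369952 0.3455272  0.25      ]
cm [-31.39 -11.1   -6.91] twist 40.3 yang 73.1 t 0.1 j7 -0.05
cm [-49.91 -65.04  -6.85] twist 40.3 yang 73.1 t 0.1 j7 -0.05
```

```bash
python3 - <<'E'
from h import *
p=np.array([.182,.598,.231,1]);
for n in('top','scene'):
  for z in(.231,.45):
    p[2]=z;c=arm.get_calibration(n);q=c['world_to_cam']@p;uv=c['camera_matrix']@[q[0],-q[1],-q[2]];print(n,z,uv[:2]/uv[2])
a=cv2.imread('pics/s0_full.png')[20:200,0:160];b=cv2.imread('pics/t0_full.png')[220:400,40:240]
cv2.imwrite('pics/c2.png',np.hstack([cv2.resize(a,None,fx=2.2,fy=2.2),cv2.resize(b,None,fx=2.2,fy=2.2)]))
E
```

```text
top 0.231 [ 91.6580591  308.84460761]
top 0.45 [ 35.89236441 325.95861179]
scene 0.231 [ 87.19110643 142.45526264]
scene 0.45 [55.33311782 51.82212329]
```

View pics/c2.png

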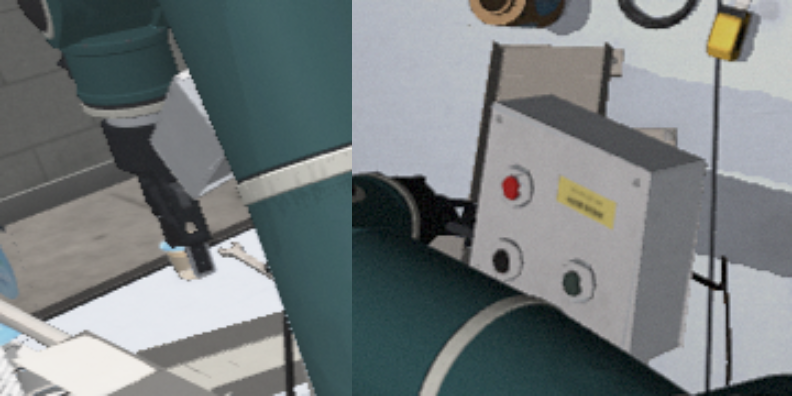

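```bash
python3 - <<'E'
from h import *
def ray(n,u,v):
    a=px2w(n,u,v,0);b=px2w(n,u,v,1);return a,(b-a)
print([np.round(np.linalg.inv(arm.get_calibration(n)['world_to_cam'])[:3,3],2) for n in('top','scene')])
T={'backright':(200.5,291.8),'backleft':(129,263),'frontleft':(106,266),'frontright':(182,294),'botleft':(94,340)}
S={'left':(70.5,80.5),'apex':(84,54),'bot':(91,109.5)}
for k,t in T.items():
  for m,s in S.items():
    a,d=ray('top',*t);b,e=ray('scene',*s)
    x=np.linalg.lstsq(np.c_[d,-e],b-a,rcond=None)[0];p=a+x[0]*d;q=b+x[1]*e
    print(k,m,np.round((p+q)/2,3),round(np.linalg.norm(p-q),3))
E
```

```text
[array([0.34, 0.09, 1.32]), array([-0.33, -0.41,  0.75])]
backright left [0.166 0.348 0.437] 0.185
backright apex [0.183 0.333 0.482] 0.159
backright bot [0.173 0.357 0.375] 0.155
backleft left [0.231 0.504 0.383] 0.157
backleft apex [0.246 0.476 0.44 ] 0.13
backleft bot [0.244 0.525 0.306] 0.12
frontleft left [0.237 0.549 0.371] 0.128
frontleft apex [0.252 0.515 0.432] 0.101
frontleft bot [0.25  0.572 0.292] 0.087
frontright left [0.17  0.382 0.427] 0.163
frontright apex [0.187 0.363 0.475] 0.138
frontright bot [0.178 0.392 0.363] 0.131
botleft left [0.148 0.507 0.415] 0.004
botleft apex [0.167 0.475 0.471] 0.013
botleft bot [0.153 0.518 0.352] 0.042
```

The third crop shows a control box on a stand just -y of the gripper, under the forearm, topping out at about z 0.48. I'll go outward (+x) and up first, then sweep around it.

>>> servo_tool([
  {"translation": [-4, 3.5, -1], "twist": 0, "claw": 1},
  {"translation": [-8, 5.8, -3], "twist": 0, "claw": 1},
  {"translation": [-12, 7.5, -6], "twist": 0, "claw": 1},
  {"translation": [-16, 9, -9], "twist": 0, "claw": 1},
  {"translation": [-21, 9, -12], "twist": 0, "claw": 1},
  {"translation": [-26, 8.3, -15], "twist": 0, "claw": 1},
  {"translation": [-31, 5, -17], "twist": 0, "claw": 1},
  {"translation": [-36, 1, -17], "twist": 0, "claw": 1},
])

```text
t: 1.1
ee_pos: [0.5296, 0.5032, 0.402]
tcp_rot: [0.0, 0.147, 0.989, 0.0]
force: [0.0, 0.3, -0.6]
finger_gap: 0.0856
finger_force: 0.0
```

>>> servo_tool([
  {"translation": [-4, -4, 0], "twist": 5},
  {"translation": [-8, -8, 0], "twist": 10},
  {"translation": [-11, -13, 0], "twist": 15},
  {"translation": [-13, -19, 1], "twist": 20},
  {"translation": [-14, -25, 2], "twist": 25},
  {"translation": [-15, -31, 3], "twist": 30},
  {"translation": [-16, -37, 4], "twist": 35},
  {"translation": [-17, -43, 5], "twist": 40.3},
])

```text
invalid input at $.rows[0]: expected keys translation, twist, claw
```

```bash
python3 - <<'E'
from h import *
go(.4836,-.1914,.27,32.8)
E
```

```text
cm [-15.82 -67.8   13.14] twist 40.3 yang 73.1 t 1.1 j7 0.5
```

>>> servo_tool([
  {"translation": [-4, -4, 0], "twist": 5, "claw": 1},
  {"translation": [-8, -8, 0], "twist": 10, "claw": 1},
  {"translation": [-11, -13, 0], "twist": 15, "claw": 1},
  {"translation": [-13, -19, 1], "twist": 20, "claw": 1},
  {"translation": [-14, -25, 2], "twist": 25, "claw": 1},
  {"translation": [-15, -31, 3], "twist": 30, "claw": 1},
  {"translation": [-16, -37, 4], "twist": 35, "claw": 1},
  {"translation": [-17, -43, 5], "twist": 40.3, "claw": 1},
])

```text
t: 2.1
ee_pos: [0.5648, 0.0415, 0.3509]
tcp_rot: [-0.0, 0.48, 0.877, -0.0]
force: [2.5, -0.1, 0.5]
finger_gap: 0.0852
finger_force: 0.0
```

```bash
python3 - <<'E'
from h import *
go(.4836,-.1914,.27,32.8)
E
```

```text
cm [-15.25 -19.38   8.08] twist -0.2 yang 32.6 t 2.1 j7 0.51
```

>>> servo_tool([
  {"translation": [-4, -5, 2], "twist": 0, "claw": 1},
  {"translation": [-8, -10, 4], "twist": 0, "claw": 1},
  {"translation": [-12, -15, 6], "twist": 0, "claw": 1},
  {"translation": [-15.25, -19.38, 8.1], "twist": 0, "claw": 1},
  {"translation": [-15.25, -19.38, 8.1], "twist": 0, "claw": 1},
  {"translation": [-15.25, -19.38, 8.1], "twist": 0, "claw": 1},
])

```text
t: 2.85
ee_pos: [0.4849, -0.1898, 0.2701]
tcp_rot: [-0.0, 0.479, 0.878, -0.0]
force: [1.1, -0.1, -0.1]
finger_gap: 0.0855
finger_force: 0.0
```

```bash
python3 - <<'E'
from h import *
go(.4836,-.1914,.27,32.8)
save('wrist','w1',None,1.25)
E
```

```text
cm [-0.06 -0.19  0.01] twist -0.1 yang 32.7 t 2.85 j7 0.99
```

View pics/w1.png

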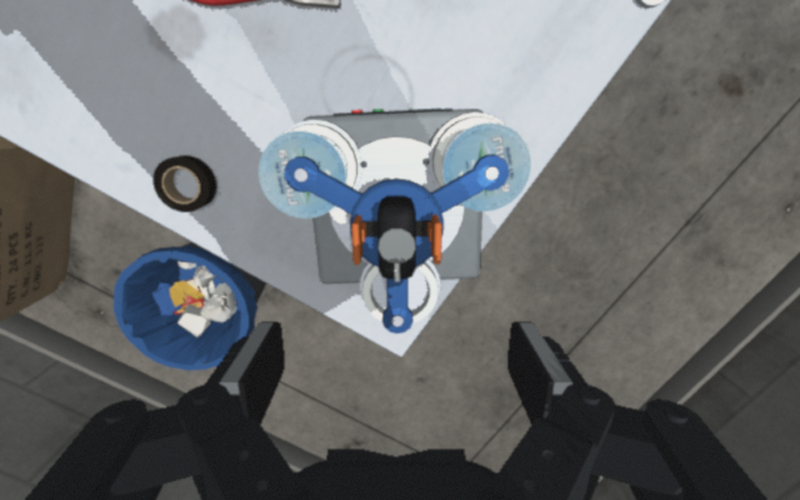

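The wrist view has pins at (301,175), (491,173) and (397,320), tab tops at (358,237) and (436,237), and the empty nest behind at (399,289).

```bash
python3 - <<'E'
from h import *
f=lambda u,v,z:px2w('wrist',u/1.25,v/1.25,z)
P=[f(301,175,.12),f(491,173,.12),f(397,320,.12)]
c=np.mean(P,0);print(c)
for p in P:print(np.degrees(np.arctan2(p[1]-c[1],p[0]-c[0])),np.hypot(*(p-c)[:2]))
a,b=f(358,237,.162),f(436,237,.162);print((a+b)/2,np.linalg.norm(a-b),np.degrees(np.arctan2(*(a-b)[1::-1])))
print('nest',f(399,289,.064))
go(*c[:2],.128,np.degrees(np.arctan2(*(a-b)[1::-1])))
E
```

```text
[ 0.48764598 -0.18997823  0.12      ]
-176.5863855985043 0.0811983604942613
63.42594657874645 0.08138740297891572
-56.69557855287895 0.08130819912539272
[ 0.4852968  -0.18566973  0.162     ] 0.05216553292792545 -147.1427650678378
nest [ 0.53273775 -0.25464858  0.064     ]
cm [-0.21  0.13 14.24] twist 179.9 yang 32.8 t 2.9 j7 0.99
```

>>> servo_tool([
  {"translation": [-0.15, 0.06, 4], "twist": -0.3, "claw": 1},
  {"translation": [-0.15, 0.06, 8], "twist": -0.3, "claw": 1},
  {"translation": [-0.15, 0.06, 11], "twist": -0.3, "claw": 1},
  {"translation": [-0.15, 0.06, 13], "twist": -0.3, "claw": 1},
  {"translation": [-0.15, 0.06, 14.2], "twist": -0.3, "claw": 1},
  {"translation": [-0.15, 0.06, 14.2], "twist": -0.3, "claw": 1},
  {"translation": [-0.15, 0.06, 14.2], "twist": -0.3, "claw": 0},
  {"translation": [-0.15, 0.06, 14.2], "twist": -0.3, "claw": 0},
], squeeze=25)

```text
t: 3.9
ee_pos: [0.4868, -0.1907, 0.1291]
tcp_rot: [0.001, 0.477, 0.879, 0.0]
force: [-0.6, -0.7, 4.8]
finger_gap: 0.0516
finger_force: 3.7
```

>>> servo_tool([
  {"translation": [0, 0, 0], "twist": 0, "claw": -0.5},
  {"translation": [0, 0, 0], "twist": 0, "claw": -0.5},
  {"translation": [0, 0, 0], "twist": 0, "claw": -0.5},
  {"translation": [0, 0, 0], "twist": 0, "claw": -0.5},
], squeeze=25)

```text
t: 4.4
ee_pos: [0.4865, -0.1911, 0.1294]
tcp_rot: [0.001, 0.477, 0.879, 0.0]
force: [-5.4, -0.0, 15.6]
finger_gap: 0.039
finger_force: 23.4
```

>>> servo_tool([
  {"translation": [0, 0, 0], "twist": -8, "claw": -0.5},
  {"translation": [0, 0, 0], "twist": -17, "claw": -0.5},
  {"translation": [0, 0, 0], "twist": -26, "claw": -0.5},
  {"translation": [0, 0, 0], "twist": -35, "claw": -0.5},
  {"translation": [0, 0, 0], "twist": -44, "claw": -0.5},
  {"translation": [0, 0, 0], "twist": -53, "claw": -0.5},
  {"translation": [0, 0, 0], "twist": -60.5, "claw": -0.5},
  {"translation": [0, 0, 0], "twist": -60.5, "claw": -0.5},
], squeeze=25)

```text
t: 5.4
ee_pos: [0.4867, -0.1907, 0.1294]
tcp_rot: [0.001, -0.032, 0.999, 0.0]
force: [-4.5, 2.6, 14.6]
finger_gap: 0.0385
finger_force: 23.8
```

>>> servo_tool([
  {"translation": [0, 0, 0], "twist": 0, "claw": -0.5},
  {"translation": [0, 0, 0], "twist": 0, "claw": 1},
  {"translation": [0, 0, 0], "twist": 0, "claw": 1},
  {"translation": [0, 0, 0], "twist": 0, "claw": 1},
  {"translation": [0, 0, -4], "twist": 0, "claw": 1},
  {"translation": [0, 0, -9], "twist": 0, "claw": 1},
  {"translation": [0, 0, -14], "twist": 0, "claw": 1},
  {"translation": [0, 0, -14], "twist": 0, "claw": 1},
], squeeze=25)

```text
t: 6.4
ee_pos: [0.4878, -0.1913, 0.272]
tcp_rot: [0.003, -0.031, 1.0, -0.001]
force: [-0.1, 0.4, -1.4]
finger_gap: 0.0848
finger_force: 0.0
```

```bash
python3 - <<'E'
from h import *
go(.452,.089,.18,0)
save('wrist','w2',None,1.25)
E
```

```text
cm [ 1.89 28.21  9.14] twist 93.5 yang 93.5 t 6.4 j7 2.0
```

View pics/w2.png

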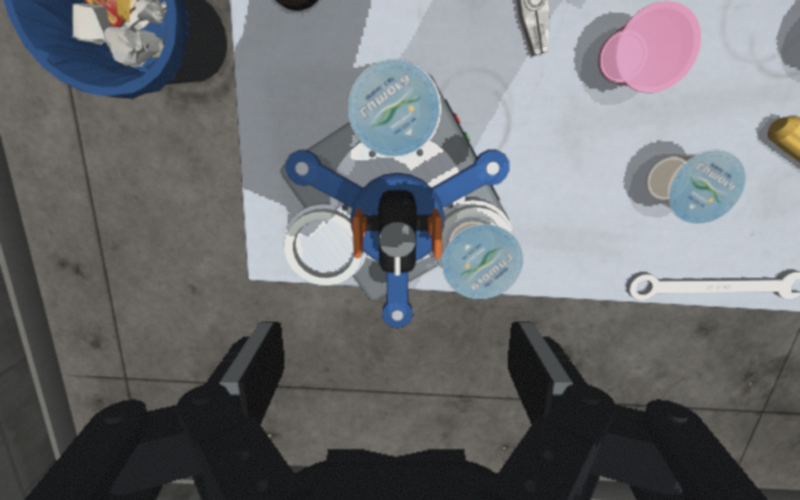

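The star is now open, with its arms between the nests and both tabs out (x 358 and 437). The empty nest's ring is centred at (325,246) and the spare's lid is at (707,187).

```bash
python3 - <<'E'
from h import *
f=lambda u,v,z:px2w('wrist',u/1.25,v/1.25,z)
P=[f(302,168,.12),f(494,169,.12),f(397,315,.12)]
c=np.mean(P,0);print(c)
for p in P:print(np.degrees(np.arctan2(p[1]-c[1],p[0]-c[0])))
print('nest',f(325,246,.064),'spare',f(707,187,.057))
for z in (.12,):go(.4525,.089,z,0)
E
```

```text
[ 0.48492959 -0.19000048  0.12      ]
-116.42112571839209
123.0931093667736
3.340355455264013
nest [ 0.52814741 -0.25511655  0.064     ] spare [0.45191531 0.08936612 0.057     ]
cm [ 1.74 28.16 14.95] twist 93.6 yang 93.6 t 6.45 j7 2.0
```

>>> servo_tool([
  {"translation": [0.4, 5, 1], "twist": 10, "claw": 1},
  {"translation": [0.7, 11, 3], "twist": 20, "claw": 1},
  {"translation": [1, 17, 6], "twist": 30, "claw": 1},
  {"translation": [1.4, 23, 9], "twist": 40, "claw": 1},
  {"translation": [1.74, 28.1, 11], "twist": 50, "claw": 1},
  {"translation": [1.74, 28.1, 12], "twist": 60, "claw": 1},
  {"translation": [1.74, 28.1, 13], "twist": 70, "claw": 1},
  {"translation": [1.74, 28.1, 14], "twist": 80, "claw": 1},
])

```text
t: 7.45
ee_pos: [0.4507, 0.0889, 0.1269]
tcp_rot: [-0.001, 0.609, 0.793, -0.001]
force: [-0.0, 0.2, 0.1]
finger_gap: 0.0852
finger_force: 0.0
```

```bash
python3 - <<'E'
from h import *
go(.452,.0892,.026,0)
E
```

```text
cm [-0.    0.16 10.09] twist 15.0 yang 15.0 t 7.45 j7 0.07
```

>>> servo_tool([
  {"translation": [0, 0.1, 1], "twist": 8, "claw": 1},
  {"translation": [0, 0.1, 3], "twist": 15, "claw": 1},
  {"translation": [0, 0.1, 5], "twist": 15, "claw": 1},
  {"translation": [0, 0.1, 8], "twist": 15, "claw": 1},
  {"translation": [0, 0.1, 10.1], "twist": 15, "claw": 1},
  {"translation": [0, 0.1, 10.1], "twist": 15, "claw": 1},
  {"translation": [0, 0.1, 10.1], "twist": 15, "claw": 0.2},
  {"translation": [0, 0.1, 10.1], "twist": 15, "claw": 0.2},
], squeeze=25)

```text
t: 8.45
ee_pos: [0.4526, 0.0889, 0.0282]
tcp_rot: [0.0, 0.705, 0.709, 0.0]
force: [-2.7, -1.2, 5.8]
finger_gap: 0.0667
finger_force: 26.2
```

>>> servo_tool([
  {"translation": [0, 0, 0], "twist": 0, "claw": 0.2},
  {"translation": [0, 0, 0], "twist": 0, "claw": 0.2},
  {"translation": [0, 0, 0], "twist": 0, "claw": 0.2},
], squeeze=25)

```text
t: 8.82
ee_pos: [0.4527, 0.089, 0.0282]
tcp_rot: [0.0, 0.705, 0.709, 0.0]
force: [-2.7, -1.0, 7.8]
finger_gap: 0.0663
finger_force: 26.8
```

>>> servo_tool([
  {"translation": [0, 0, -1], "twist": 0, "claw": 0.2},
  {"translation": [0, 0, -4], "twist": 0, "claw": 0.2},
  {"translation": [0, 0, -9], "twist": 0, "claw": 0.2},
  {"translation": [0, 0, -14], "twist": 0, "claw": 0.2},
  {"translation": [0, 0, -18], "twist": 0, "claw": 0.2},
  {"translation": [0, 0, -21], "twist": 0, "claw": 0.2},
  {"translation": [0, 0, -22], "twist": 0, "claw": 0.2},
])

```text
t: 9.7
ee_pos: [0.453, 0.0891, 0.2496]
tcp_rot: [0.001, 0.705, 0.709, 0.002]
force: [-0.5, 0.2, -0.9]
finger_gap: 0.0665
finger_force: 28.5
```

```bash
python3 - <<'E'
from h import *
print(arm.get_state()['finger_gap'])
go(.531,-.258,.25,-146.7)
E
```

```text
0.06648470880075064
cm [-34.74   7.63  -0.06] twist 147.0 yang 0.3 t 9.7 j7 -0.23
```

>>> servo_tool([
  {"translation": [-2, 0.5, 0], "twist": 9, "claw": 0.2},
  {"translation": [-6, 1.3, 0], "twist": 18, "claw": 0.2},
  {"translation": [-11, 2.5, 0], "twist": 27, "claw": 0.2},
  {"translation": [-16, 3.7, 0], "twist": 36, "claw": 0.2},
  {"translation": [-21, 4.8, 0], "twist": 45, "claw": 0.2},
  {"translation": [-26, 6, 0], "twist": 54, "claw": 0.2},
  {"translation": [-31, 7, 0], "twist": 63, "claw": 0.2},
  {"translation": [-34, 7.6, 0], "twist": 72, "claw": 0.2},
])

```text
t: 10.7
ee_pos: [0.5297, -0.2531, 0.2468]
tcp_rot: [0.0, 0.988, 0.155, -0.001]
force: [0.2, 0.8, -0.6]
finger_gap: 0.0666
finger_force: 28.5
```

```bash
python3 - <<'E'
from h import *
go(.531,-.258,.25,-146.7)
E
```

```text
cm [-0.03  0.51 -0.32] twist 74.6 yang -72.1 t 10.7 j7 -0.65
```

>>> servo_tool([
  {"translation": [0, 0.4, -0.3], "twist": 10, "claw": 0.2},
  {"translation": [0, 0.4, -0.3], "twist": 20, "claw": 0.2},
  {"translation": [0, 0.4, -0.3], "twist": 30, "claw": 0.2},
  {"translation": [0, 0.4, -0.3], "twist": 40, "claw": 0.2},
  {"translation": [0, 0.4, -0.3], "twist": 50, "claw": 0.2},
  {"translation": [0, 0.4, -0.3], "twist": 60, "claw": 0.2},
  {"translation": [0, 0.4, -0.3], "twist": 68, "claw": 0.2},
  {"translation": [0, 0.4, -0.3], "twist": 74.6, "claw": 0.2},
])

```text
t: 11.7
ee_pos: [0.5311, -0.2542, 0.2498]
tcp_rot: [0.0, 0.881, -0.474, -0.0]
force: [0.5, -0.2, -1.6]
finger_gap: 0.0669
finger_force: 28.6
```

>>> servo_tool([
  {"translation": [0, 0, 0], "twist": 0, "claw": 0.2},
  {"translation": [0, 0, 2], "twist": 0, "claw": 0.2},
  {"translation": [0, 0, 5], "twist": 0, "claw": 0.2},
  {"translation": [0, 0, 8], "twist": 0, "claw": 0.2},
  {"translation": [0, 0, 10], "twist": 0, "claw": 0.2},
  {"translation": [0, 0, 11], "twist": 0, "claw": 0.2},
  {"translation": [0, 0, 11], "twist": 0, "claw": 0.2},
  {"translation": [0, 0, 11], "twist": 0, "claw": 0.2},
])

```text
t: 12.7
ee_pos: [0.5319, -0.2547, 0.1411]
tcp_rot: [-0.0, 0.882, -0.472, 0.001]
force: [-0.4, 1.0, -0.6]
finger_gap: 0.0661
finger_force: 28.5
```

```bash
python3 - <<'E'
from h import *
go(.531,-.258,.0782,-146.7)
save('wrist','w3',None,1.25)
a=cv2.imread('pics/w3_full.png')[100:400,120:520]
save('scene','s3',(360,170,520,290),2.5)
b=cv2.imread('pics/s3.png')
cv2.imwrite('pics/c3.png',np.hstack([a,b]))
E
```

```text
cm [0.22 0.26 6.29] twist 0.4 yang -146.3 t 12.7 j7 -1.73
```

View pics/c3.png

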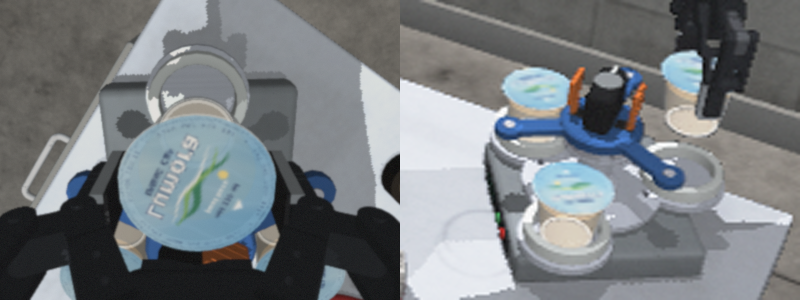

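The wrist crop shows the nest ring spanning x 147–249 with its top edge at y≈47. The cup is held above it and is level sideways (lid 119–275). The scene view shows the cup hanging upright.

```bash
python3 - <<'E'
from h import *
f=lambda u,v,z:px2w('wrist',u+120,v+100,z)
t=f(198,46,.064);d=np.array([np.cos(np.radians(-56.5)),np.sin(np.radians(-56.5))])
print(t,t[:2]-.0375*d)
print(f(147,92,.064),f(249,92,.064))
print('lid',f(197,185,.141+.029))
E
```

```text
[ 0.55723267 -0.29367102  0.064     ] [ 0.53653503 -0.26240031]
[ 0.56951172 -0.24484289  0.064     ] [ 0.50734628 -0.28643157  0.064     ]
lid [ 0.53510126 -0.25916474  0.17      ]
```

>>> servo_tool([
  {"translation": [0.3, 0.15, 0.5], "twist": 0, "claw": 0.2},
  {"translation": [0.3, 0.15, 2], "twist": 0, "claw": 0.2},
  {"translation": [0.3, 0.15, 3.5], "twist": 0, "claw": 0.2},
  {"translation": [0.3, 0.15, 4.5], "twist": 0, "claw": 0.2},
  {"translation": [0.3, 0.15, 5.2], "twist": 0, "claw": 0.2},
  {"translation": [0.3, 0.15, 5.8], "twist": 0, "claw": 0.2},
  {"translation": [0.3, 0.15, 6.1], "twist": 0, "claw": 0.2},
  {"translation": [0.3, 0.15, 6.1], "twist": 0, "claw": 0.2},
])

```text
t: 13.8
ee_pos: [0.532, -0.2578, 0.0794]
tcp_rot: [0.0, 0.882, -0.472, 0.0]
force: [0.5, 0.1, -0.9]
finger_gap: 0.0667
finger_force: 28.5
```

>>> servo_tool([
  {"translation": [0, 0, 0.1], "twist": 0, "claw": 0.2},
  {"translation": [0, 0, 0.15], "twist": 0, "claw": 0.2},
  {"translation": [0, 0, 0.15], "twist": 0, "claw": 0.2},
])

```text
t: 14.18
ee_pos: [0.5322, -0.2581, 0.0783]
tcp_rot: [-0.0, 0.882, -0.472, 0.0]
force: [-0.6, -0.5, 4.6]
finger_gap: 0.0664
finger_force: 28.8
```

>>> servo_tool([
  {"translation": [0, 0, 0], "twist": 0, "claw": 0.7},
  {"translation": [0, 0, 0], "twist": 0, "claw": 0.9},
  {"translation": [0, 0, 0], "twist": 0, "claw": 1},
  {"translation": [0, 0, 0], "twist": 0, "claw": 1},
  {"translation": [0, 0, -2], "twist": 0, "claw": 1},
  {"translation": [0, 0, -7], "twist": 0, "claw": 1},
  {"translation": [0, 0, -13], "twist": 0, "claw": 1},
  {"translation": [0, 0, -19], "twist": 0, "claw": 1},
])

```text
t: 15.18
ee_pos: [0.5314, -0.258, 0.271]
tcp_rot: [0.0, 0.881, -0.472, 0.0]
force: [1.2, 0.8, -0.3]
finger_gap: 0.0854
finger_force: 0.0
```

```bash
python3 - <<'E'
from h import *
go(.4867,-.1909,.27,-86.5)
E
```

```text
cm [-8.06  0.    0.1 ] twist -59.9 yang -146.4 t 15.175 j7 -1.82
```

>>> servo_tool([
  {"translation": [-2, 0, 0], "twist": -9, "claw": 1},
  {"translation": [-5, 0, 0], "twist": -18, "claw": 1},
  {"translation": [-8.06, 0, 0], "twist": -27, "claw": 1},
  {"translation": [-8.06, 0, 0], "twist": -36, "claw": 1},
  {"translation": [-8.06, 0, 0], "twist": -45, "claw": 1},
  {"translation": [-8.06, 0, 0], "twist": -53, "claw": 1},
  {"translation": [-8.06, 0, 0], "twist": -59.9, "claw": 1},
  {"translation": [-8.06, 0, 0], "twist": -59.9, "claw": 1},
])

```text
t: 16.18
ee_pos: [0.487, -0.1912, 0.2689]
tcp_rot: [0.0, 1.0, 0.031, 0.001]
force: [0.5, -0.4, -0.7]
finger_gap: 0.0855
finger_force: 0.0
```

```bash
python3 - <<'E'
from h import *
go(.4867,-.1909,.129,-86.5)
save('wrist','w4',None,1.25)
E
```

```text
cm [-0.04 -0.03 13.99] twist 0.0 yang -86.5 t 16.175 j7 -1.01
```

View pics/w4.png

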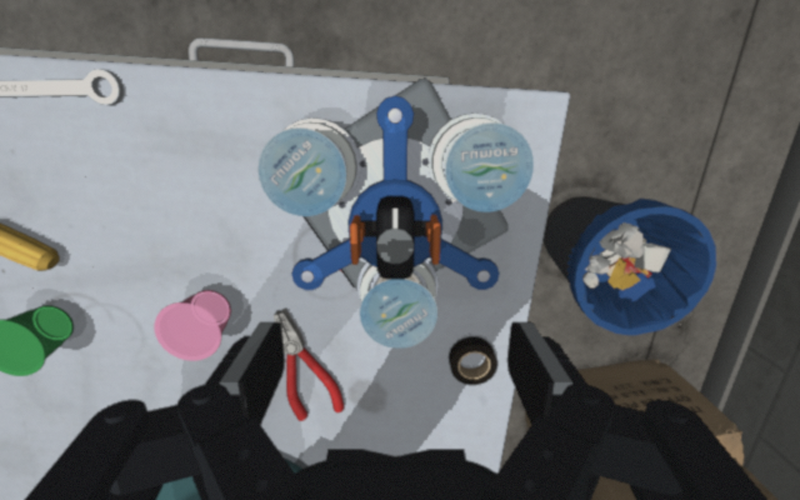

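All three nests hold cups and the spare is seated at (489,165). The knob, at x≈395, is centred between the fingers.

>>> servo_tool([
  {"translation": [0, -0.03, 4], "twist": 0, "claw": 1},
  {"translation": [0, -0.03, 8], "twist": 0, "claw": 1},
  {"translation": [0, -0.03, 11], "twist": 0, "claw": 1},
  {"translation": [0, -0.03, 13], "twist": 0, "claw": 1},
  {"translation": [0, -0.03, 14], "twist": 0, "claw": 1},
  {"translation": [0, -0.03, 14], "twist": 0, "claw": 1},
  {"translation": [0, -0.03, 14], "twist": 0, "claw": 0},
  {"translation": [0, -0.03, 14], "twist": 0, "claw": 0},
], squeeze=25)

```text
t: 17.23
ee_pos: [0.4876, -0.1906, 0.1286]
tcp_rot: [0.0, 1.0, 0.031, 0.001]
force: [-0.4, -0.6, 4.3]
finger_gap: 0.0517
finger_force: 3.7
```

>>> servo_tool([
  {"translation": [0, 0, 0], "twist": 0, "claw": -0.5},
  {"translation": [0, 0, 0], "twist": 0, "claw": -0.5},
  {"translation": [0, 0, 0], "twist": 0, "claw": -0.5},
  {"translation": [0, 0, 0], "twist": 0, "claw": -0.5},
], squeeze=25)

```text
t: 17.73
ee_pos: [0.4878, -0.1906, 0.1289]
tcp_rot: [0.0, 1.0, 0.031, 0.001]
force: [-3.0, 1.5, 14.2]
finger_gap: 0.0384
finger_force: 23.4
```

>>> servo_tool([
  {"translation": [0, 0, 0], "twist": 8, "claw": -0.5},
  {"translation": [0, 0, 0], "twist": 17, "claw": -0.5},
  {"translation": [0, 0, 0], "twist": 26, "claw": -0.5},
  {"translation": [0, 0, 0], "twist": 35, "claw": -0.5},
  {"translation": [0, 0, 0], "twist": 44, "claw": -0.5},
  {"translation": [0, 0, 0], "twist": 53, "claw": -0.5},
  {"translation": [0, 0, 0], "twist": 60.3, "claw": -0.5},
  {"translation": [0, 0, 0], "twist": 60.3, "claw": -0.5},
])

```text
t: 18.73
ee_pos: [0.4871, -0.192, 0.1289]
tcp_rot: [0.001, 0.879, -0.476, 0.001]
force: [-7.9, -6.6, 17.4]
finger_gap: 0.0382
finger_force: 25.2
```

>>> servo_tool([
  {"translation": [0, 0, 0], "twist": 0, "claw": -0.5},
  {"translation": [0, 0, 0], "twist": 0, "claw": 1},
  {"translation": [0, 0, 0], "twist": 0, "claw": 1},
  {"translation": [0, 0, 0], "twist": 0, "claw": 1},
  {"translation": [0, 0, -4], "twist": 0, "claw": 1},
  {"translation": [0, 0, -9], "twist": 0, "claw": 1},
  {"translation": [0, 0, -14], "twist": 0, "claw": 1},
  {"translation": [0, 0, -14], "twist": 0, "claw": 1},
])

```text
t: 19.73
ee_pos: [0.4884, -0.1908, 0.2708]
tcp_rot: [-0.001, 0.88, -0.475, 0.002]
force: [0.1, 0.4, -0.5]
finger_gap: 0.0855
finger_force: 0.0
```

```bash
python3 - <<'E'
from h import *
go(.4867,-.1909,.27,-146.5)
save('wrist','w5',(180,40,460,280),2.5)
E
```

```text
cm [-0.09  0.15  0.08] twist -0.2 yang -146.7 t 19.725 j7 -1.92
```

View pics/w5.png

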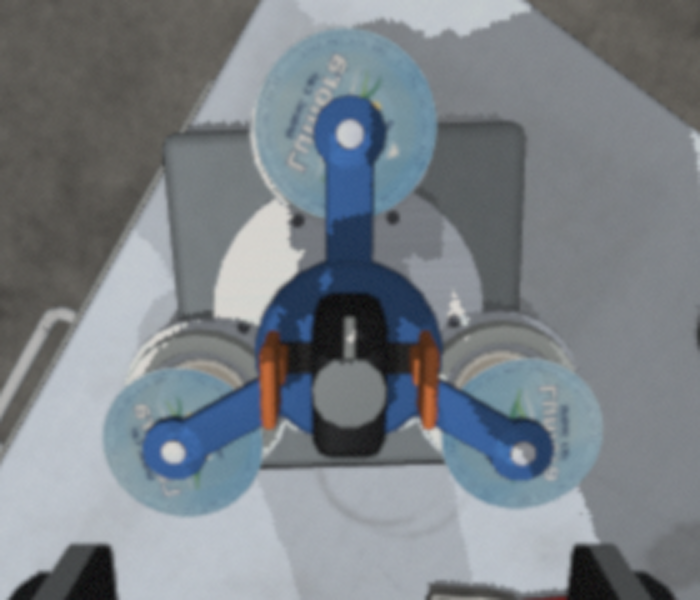

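Each arm lies over a cup, and both tabs are out. They span 176 px (x 262–438), the same as at rest. The gripper is clear, so I'll hand in.

```bash
python3 -c "
from cell import arm
print(arm.close_job())"
```

```text
the job is handed in; nothing more can be done
None
```

The job is handed in at about 20 s of the 58 s allowed. The spare cup is in the empty nest, the star is turned back over all three cups with both tabs out, and no bystander was touched.

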